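Stow the tall bottle crate in its berth

TASK

Stow the tall, top-heavy bottle crate in its berth on the desk board: push it with the fingertips low down, at the base board that sticks out behind it, so that it slides without tipping between the guide battens until it stands against the end stop. Then gently push the wooden turn-button round by its stud with a fingertip until it lies straight across behind the base board, so that the crate cannot slide out. Grasp and lift nothing, keep off the crate's upper part and its bottles, and leave the other things on the desk where they stand.

Things in the scene. Friction and masses are not known exactly. Their poses are not given: they have to be found in the camera images.
- crate: Loose bottle crate, about 1.2 kg, friction on the board about 0.6. Origin on the underside, below the centre of the upright body; x points to its front, the end that enters the berth first; z up. Base board: solid, 30 mm high, y -50 to +50, x -70 (rear face, the face to push) to +48 mm (front). Pushed above roughly 70 mm it tips over its front edge.
- crate_upper: All of the crate above its base board, fixed to it; same origin and axes. Slatted body x -48 to +48, y -50 to +50 mm, to 134 mm height; two end uprights to 204 mm; dowel handle along y, 18 mm thick, at 188 mm. So 22 mm of the base board projects at the rear as a toe. Not to be pushed or held.
- toe_middle (a point): Middle of the rear face of the crate's base board, 15 mm above the board: the place to push.
- bottle_a: Brown glass bottle with black cap, 40 mm diameter, 74 mm high, standing loose in a pocket of the crate's upper shelf (shelf 90 mm above the desk board). Origin at the centre of its underside.
- bottle_b: Second such bottle.
- bottle_c: Third such bottle.
- bottle_d: Fourth such bottle.
- berth: Berth of pale battens, 16 mm high, fixed to the desk board. Origin on the board where the crate's origin lies when home; x points into the berth (as the crate's x), y to its left. Side battens: inner faces at y +-53 from x = -35 to +65, flaring to y +-77 at x = -76 mm (mouth). End stop: cross batten, face at x = +49. No floor: the crate slides on the desk board.
- turn_button (a joint): Angle of the turn-button bar about its vertical pivot, left of the mouth. 0 = closed, at its limit: bar along the berth's -y, across behind the base board. Grows clockwise from above: pi/2 = bar along the berth's -x; starts at 1.95 to 2.35 (out to the left), limit 2.6. Light friction (0.05 N m), stays where left.
- button_pivot (a point): Pivot axis of the turn-button, at x = -84, y = +84 mm in the berth's frame, 16 mm above the board, on a 26 mm square block. Bar: 15 mm wide, 17 to 27 mm above the board, from 8 mm behind the pivot to 78 mm beyond it. Closed, it clears the rear of the seated base board by 6 mm, so it closes only when the crate is home.
- button_stud (a point): Middle of the upright wooden finger stud (13 mm thick, 26 to 56 mm above the board) on the turn-button's bar, 62 mm from the pivot. Push it with a fingertip (a few newtons do); it is not to be pinched.
- blue_jar: Bystander: blue paint jar with white cap, 45 mm diameter, 70 mm high, beside the berth on its right, away from the robot. Origin at the centre of its underside.
- palette_dish: Bystander: small round palette dish, 49 mm wide, 20 mm high, at the front left.
- teacup: Bystander: painted porcelain teacup, 143 mm over the handle, 62 mm high, at the left.
- china_bowl: Bystander: painted porcelain bowl without handle, 116 mm wide, 56 mm high, at the front left.

How it is judged:
By the outcome, as a careful person would: the job done as asked, in the order asked, and still so for the second after the job is handed in, with the robot touching nothing.
It also fails if it takes over 61 s, if anything falls off the work surface, if the arm or the gripper's body presses on something with over 40 N, if the wrist force passes 120 N, or if a joint passes its speed limit or range.

ROBOT

A 6-joint arm with a two-finger parallel gripper is mounted at the origin on a cart in front of the work surface, level with it; the furniture and walls round the work are solid. World frame = base frame: x ahead of the robot, y to its left, z up, the work surface at z = 0. Lengths are in mm, angles in rad, forces in N, time in s.
With the tool pointing down it reaches from about 275 to 975 mm from the base axis. Payload 8.4 kg.
Tool frame: the origin (TCP) lies on the front face of the gripper's body, between the roots of the fingers; the fingertips stand 88 mm ahead of it and the grasp point (between the pads) lies 69 mm ahead of it; z points along the fingers, y is the direction in which the jaws open and shut (so a half turn about z gives the same grasp; the last joint's range is limited). The gripper opens to 92 mm and grips with 3 to 60 N. Pads are 20 mm wide; open, the fingers measure 128 mm over their backs; the gripper's body (75 mm by 189 mm) begins 69 mm behind the grasp point.
Start: joints at [1.292, 0.353, 1.633, -0, 1.155, -0.002], TCP at [170.798, 601.213, 302.683] pointing down, gripper open.
Joint ranges: [-2.63, 2.63], [-0.92, 2.1], [0.06, 2.66], [-1.3, 4.44], [0, 2.69], [-3.02, 3.02]. Speed limits (rad/s): [2.22, 2.22, 2.79, 3.14, 3.14, 3.14].

INTERFACE

Orientations are given as a unit quaternion [x, y, z, w].
In Python, from bench import manip, eyes, nets gives the robot as it stands. The module is installed in compiled form; this text tells all that it offers.
- The arm moves only by the tool jog_arm, never from a script. Its argument "increments" is one flat list of numbers, 7 for each row, row after row: the finger opening in mm, from 0 to 91.9, then the shift along the tool's x, y, z in mm, then the turn, a rotation vector about the tool's x, y, z in rad. In form: [gripper, tx, ty, tz, wx, wy, wz, gripper, tx, ty, tz, wx, wy, wz, ...]. A call has 1 to 20 rows; each row shifts and turns the pose as measured when the row begins, along the tool's axes as they then stand; what a row does not reach is not made up. A row lasts 1/12 s, in which the tool goes at most 41.7 mm and 7.16 degrees, less where a joint would pass 70% of its speed; a pose out of reach is approached as far as the arm can. A call with a gripper value outside its range is refused whole. The fingers move at their own pace and stop on an object; "newtons" is the grip in N (left out, the last holds). Time passes only in rows, so rows that do not move let the fingers close. It gives the time, the measured TCP pose, the force and the opening at its end, in the units of the state.
- manip.get_state(): the state, without advancing time (a new reading comes with each control period).
- eyes.camera(name): name is "side" or "top"; returns (picture, depth): 480x640x3 uint8, blue, green, red; 480x640 float32, mm along the optical axis (not along the pixel's ray), 0 where there is no reading.
- eyes.camera_info(name): a dict with "vertical_fov" (degrees; the focal length in pixels is half the picture's height over the tangent of half this angle, whatever the lens; pixels are square), "cx", "cy" (the principal point, pixels), "k1" (the pictures are not rectified: a ray, as slopes to the right and down, at radius r is drawn at 1 + k1 r^2 times it, then the intrinsics apply), "origin" and "attitude" of the camera in the world. Camera axes: x right, y up, looking along -z (the intrinsics and any distortion apply to the point x, -y, -z); pixel columns grow to the right and rows downward; lengths in mm; the calibration is good to about 2 mm. A picture is of the moment at which its call begins. camera_info takes no time and is no camera call.
- manip.hand_in(): hands the job in, once; it reports no verdict.
Trained networks look in the newest picture that a camera, given by its name, has taken for a name from the list of things; names that differ only in an ending like _2 or _b are one class to them, and where a whole thing is asked for, a point or a joint stands for the part that bears it (a point fixed in the world has none). Each returns a list of dicts, best first, with "p" (0 to 1); they miss things now and then, are a little off and sometimes report something else, mostly with a low value. They report only what shows in the picture. A call takes as long as a camera call.
- nets.look_for(camera, name): "centre" ([x, y, z] in mm, in the coordinates of the camera as it stood for that picture, good to about 4 mm: the middle of the surface that is visible of it).
- nets.landmark_of(camera, name): "centre" ([x, y, z] in mm, in the coordinates of the camera as it stood for that picture, good to about 4 mm: a listed point, or the origin of a listed thing).
The state is a dict: "time": time; "joint_pos": joint angles; "qd": joint speeds; "tau": joint torques, N m; "position": TCP position; "tcp_rot": TCP orientation; "force": force on the tool from outside, world axes, zero at the start; "ft_torque": the same for the moment, N m; "gripper_width": finger opening in mm.
Only numpy, scipy, OpenCV 4.12 (cv2) and the standard library are available. Lean on these libraries where they do the work, as an engineer would, in place of code of your own. Each camera call takes 0.05 s, during which the arm holds its last target. There are 200 camera calls.

## Working session

There is one attempt and no reset: what is moved stays moved. The work goes in short steps, Python scripts to look and compute and a tool call to move; the robot and the scene stay as the last step left them, time stands still between calls to the robot, and variables do not carry over. Pictures are saved under pics/ and viewed, about 8 in all and at most 12, crops included, and the job is handed in when it is done.

Besides the shell and the picture viewer there is one more tool, called after "Request:" as name(argument=value, ...) on one line, values as JSON. jog_arm: Moves the arm, as the interface text tells. Its arguments: {"type":"object","properties":{"increments":{"type":"array","items":{"type":"number"}},"newtons":{"type":"number"}},"required":["increments"]}

```bash
mkdir -p pics; cat > h.py <<'E'
import numpy as np, cv2
from scipy.spatial.transform import Rotation as R
from bench import manip, eyes, nets
def cam(n):
    i=eyes.camera_info(n); a=np.array(i["attitude"],float)
    M=a if a.shape==(3,3) else R.from_quat(a).as_matrix()
    return i,M,np.array(i["origin"],float),240/np.tan(np.radians(i["vertical_fov"])/2)
def w(n,p):
    i,M,o,f=cam(n); return o+M@np.array(p)
def pix(n,P):
    i,M,o,f=cam(n); p=M.T@(np.array(P,float)-o); s=np.array([p[0],-p[1]])/-p[2]
    s=s*(1+i["k1"]*(s@s)); return s*f+[i["cx"],i["cy"]]
def ray(n,u,v):
    i,M,o,f=cam(n); d=np.array([u-i["cx"],v-i["cy"]])/f; s=d.copy()
    for _ in range(20): s=d/(1+i["k1"]*(s@s))
    return o,M@np.array([s[0],-s[1],-1])
def onz(n,u,v,z):
    o,d=ray(n,u,v); return o+d*(z-o[2])/d[2]
def dep(n,u,v,D):
    o,d=ray(n,u,v); return o+d*D[int(v),int(u)]
E
python3 - <<'E'
from h import *
np.set_printoptions(precision=1,suppress=True)
for n in ("side","top"):
    im,D=eyes.camera(n); cv2.imwrite(f"pics/{n}0.png",im); np.save(f"{n}0.npy",D)
    print(n,eyes.camera_info(n))
    for t in ("crate","toe_middle","berth","button_pivot","button_stud","blue_jar","bottle_a"):
        for r in nets.landmark_of(n,t)[:4 if t=="bottle_a" else 2]: print(t,round(r["p"],2),w(n,r["centre"]))
print(manip.get_state())
E
```

```text
side {'vertical_fov': 50.07085629714704, 'cx': 307.52493877295814, 'cy': 240.89397431364304, 'k1': -0.06715291486306148, 'origin': array([ 472.3, -479.2,  876.1]), 'attitude': array([ 0.3, -0. , -0.1,  1. ])}
crate 0.96 [ 534.3 -262.4   -0.6]
crate 0.61 [ 514.2 -329.5   13.6]
toe_middle 0.67 [ 481.7 -169.9   16.1]
toe_middle 0.64 [ 516.5 -329.9   18.9]
berth 0.34 [433.5 117.3   1.7]
button_stud 0.78 [ 434.9 -198.9   42.7]
button_stud 0.32 [479.5 232.9   0.8]
bottle_a 0.73 [ 553.2 -286.8   88.4]
bottle_a 0.68 [ 564.  -249.1   90.6]
bottle_a 0.59 [ 524.1 -236.1   87.9]
bottle_a 0.56 [ 507.5 -274.6   90.1]
top {'vertical_fov': 51.53195376168734, 'cx': 316.3258939956201, 'cy': 240.93159115140972, 'k1': -0.104871875715423, 'origin': array([503. , -46.4, 939. ]), 'attitude': array([ 0. , -0. , -0.7,  0.7])}
crate 0.86 [ 538.1 -257.2   -3.1]
crate 0.18 [ 490.  -166.    16.3]
button_pivot 0.76 [ 490.9 -163.9   18.5]
button_stud 0.82 [ 434.6 -195.5   42.7]
blue_jar 0.97 [ 701.5 -154.8    3.8]
bottle_a 0.89 [ 525.7 -229.7   87.1]
bottle_a 0.83 [ 512.6 -273.3   93. ]
bottle_a 0.76 [ 550.1 -288.8   88.9]
bottle_a 0.65 [ 572.  -247.4   86.3]
{'time': 0.8, 'joint_pos': array([ 1.3,  0.4,  1.6,  0. ,  1.2, -0. ]), 'qd': array([ 0., -0., -0., -0., -0.,  0.]), 'tau': array([ -0. , -59.4, -33.5,   0.1,   0. ,   0. ]), 'position': array([170.8, 601.2, 302.7]), 'tcp_rot': array([ 0.1,  1. ,  0. , -0. ]), 'force': array([0.7, 0.3, 0. ]), 'ft_torque': array([-0., -0.,  0.]), 'gripper_width': 91.89784531687201}
```

View pics/top0.png

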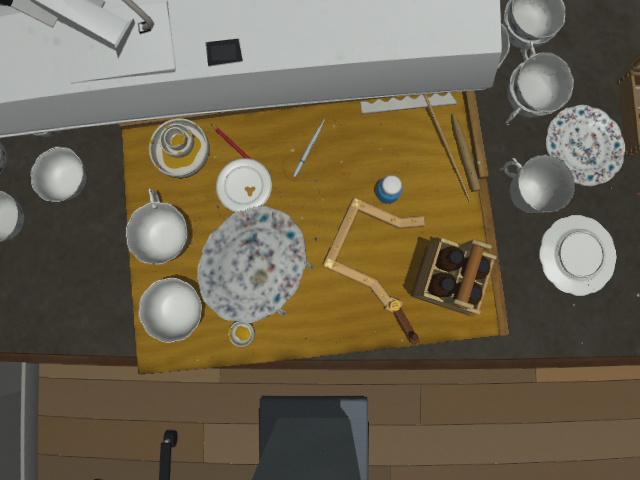

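View pics/side0.png

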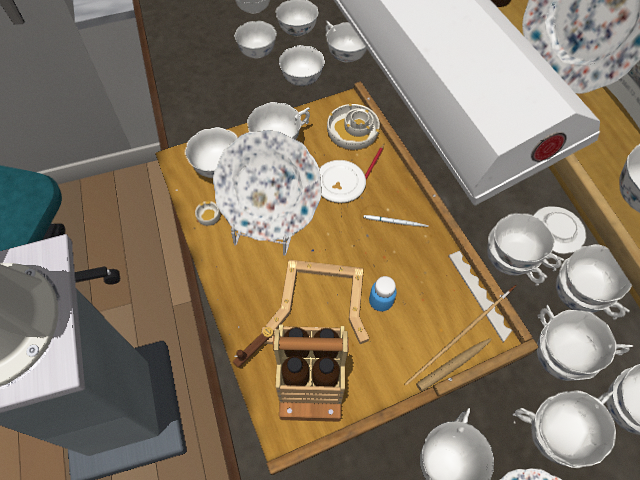

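Top view: crate at about px (455,275), with its toe hidden on the right. The berth opens to the right, with its stop running from (357,204) to (329,264). Button pivot (393,304), stud about (413,337). In the side view the toe is visible around (310,410). I'll enlarge both for measuring.

```bash
python3 - <<'E'
import cv2
a=cv2.imread("pics/top0.png")[190:350,310:510]; cv2.imwrite("pics/topc.png",cv2.resize(a,None,fx=4,fy=3.75,interpolation=cv2.INTER_CUBIC))
a=cv2.imread("pics/side0.png")[255:425,225:395]; cv2.imwrite("pics/sidec.png",cv2.resize(a,None,fx=3.5,fy=3.5,interpolation=cv2.INTER_CUBIC))
E
```

```text
(no output)
```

View pics/topc.png

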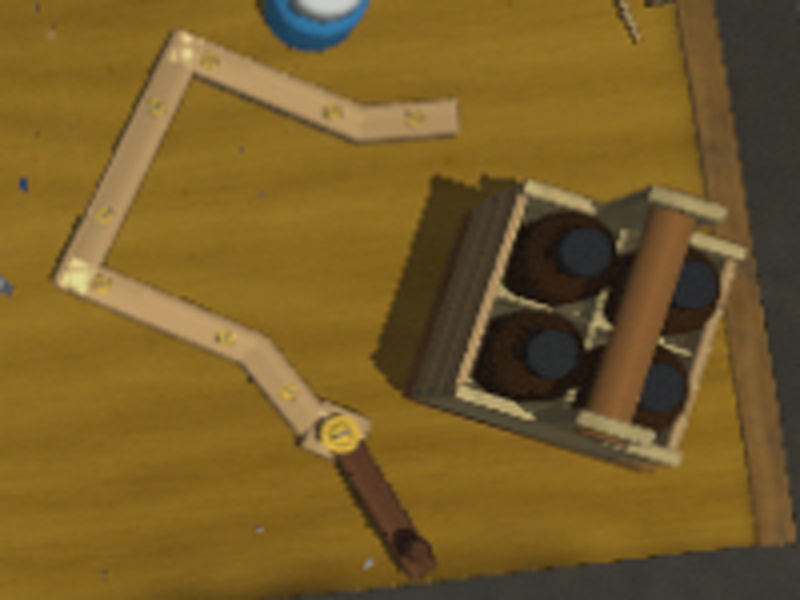

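View pics/sidec.png

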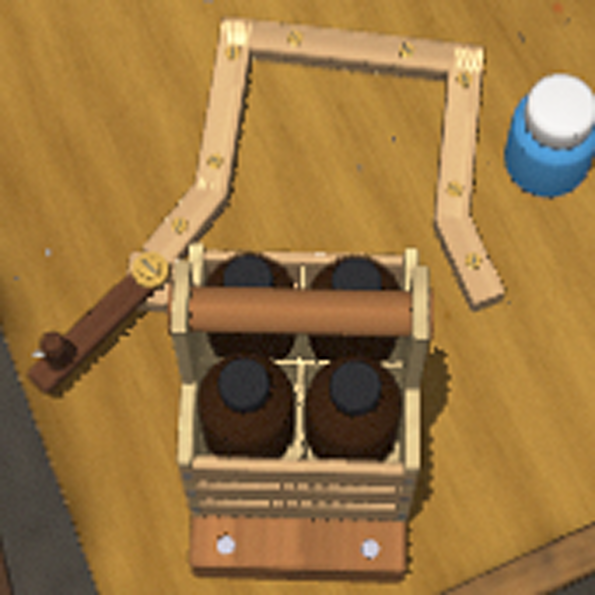

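```bash
python3 - <<'E'
from h import *
np.set_printoptions(precision=1,suppress=True)
T=lambda u,v,z: onz("top",310+u/4,190+v/3.75,z)
S=lambda u,v,z: onz("side",225+u/3.5,255+v/3.5,z)
print("stop corners T",T(190,72,16),T(100,262,16)," S",S(250,50,16),S(453,65,16))
print("kinks T",T(360,140,16),T(255,335,16),"S",S(232,190,16),S(437,225,16))
print("pivot",T(340,432,28),S(150,268,28)); print("stud",T(410,537,56),S(56,343,56))
print("toe rear top S",S(192,568,30),S(405,572,30),"front of toe",S(190,517,30),S(405,517,30))
print("crate T base",T(410,393,0),T(650,468,30)); 
print("jar",T(318,0,70))
D=np.load("side0.npy")
for u,v in((210,545),(300,545),(390,545),(300,560),(300,526)): print(dep("side",225+u/3.5,255+v/3.5,D))
E
```

```text
stop corners T [ 667.  -100.4   16. ] [571.5 -57.9  16. ]  S [570.4 -61.6  16. ] [ 671.  -101.6   16. ]
kinks T [ 632.6 -179.7   16. ] [ 535.4 -129.6   16. ] S [ 539.3 -135.8   16. ] [ 633.5 -184.4   16. ]
pivot [ 488.  -166.9   28. ] [ 488.2 -168.6   28. ]
stud [ 439.4 -193.5   56. ] [ 436.1 -201.9   56. ]
toe rear top S [ 469.9 -314.2   30. ] [ 562.3 -344.1   30. ] front of toe [ 475.2 -291.8   30. ] [ 570.2 -320.5   30. ]
crate T base [ 506.9 -203.7    0. ] [ 470.2 -308.    30. ]
jar [ 692.1 -154.4   70. ]
[ 480.6 -306.6   29.9]
[ 519.9 -319.3   34. ]
[ 559.7 -330.4   28.7]
[ 518.1 -325.1   30.2]
[ 522.6 -310.5   30.6]
```

Top crop: pivot (340,432), stud (410,537), stop (190,72)-(100,262). Side crop: toe rear edge (192,568)-(405,572). Both views agree. The berth origin is about (600,-125) with yaw 66°, which predicts the pivot within 1 mm. The crate is about (538,-261), yaw 72°. Next I work out the approach, with the tool tilted 20° so the gripper body clears the crate.

```bash
cat >> h.py <<'E'
YAW=np.radians(66); BO=np.array([600,-125.2,0]); P=np.array([np.cos(YAW),np.sin(YAW),0]); L=np.array([-P[1],P[0],0])
def bw(x,y,z): return BO+x*P+y*L+[0,0,z]
def wb(p): d=np.array(p)-BO; return np.array([d@P,d@L,p[2]])
def target(sgn,th=20):
    th=np.radians(th); z=np.sin(th)*P-np.cos(th)*np.array([0,0,1]); y=sgn*L
    return np.column_stack([np.cross(y,z),y,z])
def now():
    s=manip.get_state(); M=R.from_quat(s["tcp_rot"]).as_matrix(); return s,M,np.array(s["position"])+88*M[:,2]
def move(tip,M2=None):
    s,M,t=now(); M2=M if M2 is None else M2
    rv=R.from_matrix(M.T@M2).as_rotvec()
    tcp2=np.array(tip)-88*M2[:,2]; d=tcp2-s["position"]
    print("turn",rv,"then shift",M2.T@d,"| tip berth",wb(t),"F",s["force"],"t",s["time"],"grip",s["gripper_width"])
E
python3 - <<'E'
from h import *
np.set_printoptions(precision=3,suppress=True)
s,M,t=now(); print(M)
for g in(1,-1):
    print(target(g)); move(bw(-260,0,230),target(g))
D=np.load("top0.npy")
print("heights", [dep("top",u,v,D) for u,v in((250,265),(250,215),(285,310),(190,110))])
E
```

```text
[[-0.962  0.273 -0.   ]
 [ 0.273  0.962  0.   ]
 [ 0.     0.    -1.   ]]
[[-0.382 -0.914  0.139]
 [-0.858  0.407  0.312]
 [-0.342  0.    -0.94 ]]
turn [-0.249 -0.287 -1.413] then shift [ 728.74  -687.554 -275.882] | tip berth [489.054 687.557 214.693] F [0.73  0.261 0.012] t 0.8 grip 91.89784531687201
[[ 0.382  0.914  0.139]
 [ 0.858 -0.407  0.312]
 [ 0.342 -0.    -0.94 ]]
turn [-0.299  0.259  1.694] then shift [-728.74   687.554 -275.882] | tip berth [489.054 687.557 214.693] F [0.73  0.261 0.012] t 0.8 grip 91.89784531687201
heights [array([556.582,  88.075,  95.572]), array([634.573,  81.432, 146.423]), array([478.123,  35.717,   1.155]), array([702.07 , 103.113, 433.087])]
```

Request:
jog_arm(increments=[60,0,0,-15,-0.02,0.0173,0.113,60,0,0,-15,-0.02,0.0173,0.113,60,0,0,-15,-0.02,0.0173,0.113,60,0,0,-15,-0.02,0.0173,0.113,60,0,0,0,-0.02,0.0173,0.113,60,0,0,0,-0.02,0.0173,0.113,60,0,0,0,-0.02,0.0173,0.113,60,0,0,0,-0.02,0.0173,0.113,60,0,0,0,-0.02,0.0173,0.113,60,0,0,0,-0.02,0.0173,0.113,60,0,0,0,-0.02,0.0173,0.113,60,0,0,0,-0.02,0.0173,0.113,60,0,0,0,-0.02,0.0173,0.113,60,0,0,0,-0.02,0.0173,0.113,60,0,0,0,-0.02,0.0173,0.113])

```text
time: 2.05
position: [172.3, 598.5, 366.5]
tcp_rot: [0.847, 0.501, 0.15, -0.1]
force: [0.1, 0.0, 0.7]
gripper_width: 60.0
```

```bash
python3 - <<'E'
from h import *
np.set_printoptions(precision=3,suppress=True)
move(bw(-270,0,270),target(-1)); print(now()[0]["position"],now()[0]["joint_pos"])
E
```

```text
turn [ 0.011 -0.014 -0.082] then shift [-744.55   685.068 -256.274] | tip berth [518.397 684.074 284.246] F [0.084 0.02  0.716] t 2.05 grip 60.021164027597095
[172.322 598.523 366.525] [ 1.319  0.158  1.786 -0.094  0.843  1.871]
```

Request:
jog_arm(increments=[60,0,0,0,0.011,-0.014,-0.082,60,-26.6,24.5,-9.2,0,0,0,60,-26.6,24.5,-9.2,0,0,0,60,-26.6,24.5,-9.2,0,0,0,60,-26.6,24.5,-9.2,0,0,0,60,-26.6,24.5,-9.2,0,0,0,60,-26.6,24.5,-9.2,0,0,0,60,-26.6,24.5,-9.2,0,0,0,60,-26.6,24.5,-9.2,0,0,0,60,-26.6,24.5,-9.2,0,0,0,60,-26.6,24.5,-9.2,0,0,0,60,-26.6,24.5,-9.2,0,0,0,60,-26.6,24.5,-9.2,0,0,0,60,-26.6,24.5,-9.2,0,0,0,60,-26.6,24.5,-9.2,0,0,0,60,-26.6,24.5,-9.2,0,0,0])

```text
time: 3.38
position: [322.0, 60.0, 357.8]
tcp_rot: [0.826, 0.534, 0.152, -0.097]
force: [1.5, 0.2, 0.3]
gripper_width: 60.2
```

```bash
cat > m.py <<'E'
import sys
from h import *
np.set_printoptions(precision=3,suppress=True)
x,y,z=map(float,sys.argv[1:4]); move(bw(x,y,z),target(-1)); print(now()[0]["position"],now()[0]["joint_pos"])
E
python3 m.py -270 0 270
```

```text
turn [ 0.004 -0.013 -0.005] then shift [-336.499  329.278 -117.012] | tip berth [ 87.272 328.922 275.523] F [1.548 0.245 0.277] t 3.3833 grip 60.21386168426451
[322.019  60.005 357.827] [-0.102 -0.284  2.212  0.381  1.122  0.171]
```

Request:
jog_arm(increments=[60,-25.9,25.3,-9,0,0,0,60,-25.9,25.3,-9,0,0,0,60,-25.9,25.3,-9,0,0,0,60,-25.9,25.3,-9,0,0,0,60,-25.9,25.3,-9,0,0,0,60,-25.9,25.3,-9,0,0,0,60,-25.9,25.3,-9,0,0,0,60,-25.9,25.3,-9,0,0,0,60,-25.9,25.3,-9,0,0,0,60,-25.9,25.3,-9,0,0,0,60,-25.9,25.3,-9,0,0,0,60,-25.9,25.3,-9,0,0,0,60,-25.9,25.3,-9,0,0,0])

```text
time: 4.47
position: [473.7, -429.3, 351.6]
tcp_rot: [0.828, 0.531, 0.156, -0.092]
force: [1.0, -0.0, 0.7]
gripper_width: 60.1
```

```bash
python3 m.py -255 0 14
```

```text
turn [ 0.016 -0.015 -0.009] then shift [-45.731  -8.289 254.601] | tip berth [-297.889   -9.735  269.353] F [ 0.95  -0.025  0.681] t 4.4667 grip 60.14600995058049
[ 473.674 -429.314  351.581] [-0.878  0.4    1.493  0.337  1.409 -0.528]
```

```bash
python3 m.py -255 0 11; python3 - <<'E'
from h import *
np.set_printoptions(precision=1,suppress=True)
D=np.load("side0.npy")
for u in (280,310,340,370):
    print(u,[ (v,dep("side",u,v,D)[2].round(1),*wb(dep("side",u,v,D))[:2].round(0)) for v in range(412,470,5)])
E
```

```text
turn [ 0.016 -0.015 -0.009] then shift [-46.757  -8.289 257.42 ] | tip berth [-297.889   -9.735  269.353] F [ 0.95  -0.025  0.681] t 4.4667 grip 60.14600995058049
[ 473.674 -429.314  351.581] [-0.878  0.4    1.493  0.337  1.409 -0.528]
280 [(412, np.float64(28.2), np.float64(-217.0), np.float64(43.0)), (417, np.float64(23.7), np.float64(-224.0), np.float64(42.0)), (422, np.float64(2.1), np.float64(-228.0), np.float64(43.0)), (427, np.float64(-1.7), np.float64(-235.0), np.float64(42.0)), (432, np.float64(-3.0), np.float64(-243.0), np.float64(41.0)), (437, np.float64(1.2), np.float64(-251.0), np.float64(39.0)), (442, np.float64(0.4), np.float64(-259.0), np.float64(38.0)), (447, np.float64(0.1), np.float64(-267.0), np.float64(37.0)), (452, np.float64(-1.2), np.float64(-274.0), np.float64(36.0)), (457, np.float64(3.4), np.float64(-282.0), np.float64(35.0)), (462, np.float64(0.8), np.float64(-289.0), np.float64(34.0)), (467, np.float64(1.3), np.float64(-297.0), np.float64(33.0))]
310 [(412, np.float64(31.0), np.float64(-211.0), np.float64(-5.0)), (417, np.float64(28.1), np.float64(-219.0)
[... 1521 characters left out ...]
), np.float64(-201.0), np.float64(-103.0)), (422, np.float64(-1.8), np.float64(-209.0), np.float64(-104.0)), (427, np.float64(1.3), np.float64(-218.0), np.float64(-104.0)), (432, np.float64(-65.8), np.float64(-214.0), np.float64(-111.0)), (437, np.float64(-67.3), np.float64(-222.0), np.float64(-112.0)), (442, np.float64(-67.4), np.float64(-231.0), np.float64(-112.0)), (447, np.float64(-66.5), np.float64(-239.0), np.float64(-113.0)), (452, np.float64(-69.5), np.float64(-247.0), np.float64(-114.0)), (457, np.float64(-62.8), np.float64(-256.0), np.float64(-114.0)), (462, np.float64(-64.7), np.float64(-264.0), np.float64(-115.0)), (467, np.float64(-66.4), np.float64(-272.0), np.float64(-115.0))]
```

Request:
jog_arm(increments=[60,-15,-3,0,0.016,-0.015,-0.009,60,-16,-3,30,0,0,0,60,-16,0,33,0,0,0,60,0,0,33,0,0,0,60,0,0,33,0,0,0,60,0,0,33,0,0,0,60,0,0,25,0,0,0,60,0,0,15,0,0,0,60,0,0,8,0,0,0,60,0,0,0,0,0,0])

```text
time: 5.3
position: [477.1, -409.1, 127.3]
tcp_rot: [0.827, 0.536, 0.142, -0.092]
force: [0.3, 0.0, 1.2]
gripper_width: 60.0
```

```bash
python3 m.py -248 -2 11
```

```text
turn [ 0.001  0.009 -0.001] then shift [17.836 -1.189 42.223] | tip berth [-279.916   -3.241   44.319] F [0.311 0.008 1.208] t 5.3 grip 59.9559949263113
[ 477.11  -409.056  127.269] [-0.843  0.621  1.68   0.366  1.017 -0.645]
```

Request:
jog_arm(increments=[60,3,0,15,0.001,0.009,-0.001,60,4,0,13,0,0,0,60,4,-1,9,0,0,0,60,4,0,4,0,0,0,60,1,0,0,0,0,0])

```text
time: 5.72
position: [489.5, -381.2, 94.0]
tcp_rot: [0.826, 0.537, 0.146, -0.093]
force: [-0.1, 0.7, 0.2]
gripper_width: 60.0
```

```bash
python3 m.py -248 -2 11
```

```text
turn [0.003 0.001 0.001] then shift [ 0.6   -1.229  0.511] | tip berth [-248.784   -3.513   11.259] F [-0.119  0.718  0.228] t 5.7167 grip 60.012716184554044
[ 489.536 -381.243   93.967] [-0.804  0.655  1.717  0.404  0.943 -0.653]
```

Request:
jog_arm(increments=[60,4.7,0,1.7,0,0,0,60,4.7,0,1.7,0,0,0,60,4.7,0,1.7,0,0,0,60,4.7,0,1.7,0,0,0,60,4.7,0,1.7,0,0,0,60,4.7,0,1.7,0,0,0,60,4.7,0,1.7,0,0,0,60,4.7,0,1.7,0,0,0,60,4.7,0,1.7,0,0,0,60,4.7,0,1.7,0,0,0])

```text
time: 6.55
position: [509.6, -339.0, 96.0]
tcp_rot: [0.825, 0.54, 0.141, -0.085]
force: [-3.1, -5.8, -2.1]
gripper_width: 59.6
```

```bash
python3 m.py -210 -2 11; python3 - <<'E'
from h import *
im,D=eyes.camera("side"); cv2.imwrite("pics/s2.png",im)
im=im[225:425,205:405]
im2,_=eyes.camera("top"); im2=im2[190:350,310:510]
cv2.imwrite("pics/p2.png",np.hstack([cv2.resize(im,(400,400)),cv2.resize(im2,(400,320))[:, :] if 0 else cv2.copyMakeBorder(cv2.resize(im2,(400,320)),0,80,0,0,0)]))
E
```

```text
turn [0.009 0.018 0.009] then shift [-8.35  -2.347 -0.546] | tip berth [-203.422   -5.163   12.832] F [-3.081 -5.806 -2.113] t 6.55 grip 59.56772171377628
[ 509.582 -338.97    96.036] [-0.729  0.63   1.758  0.413  0.892 -0.602]
```

View pics/p2.png

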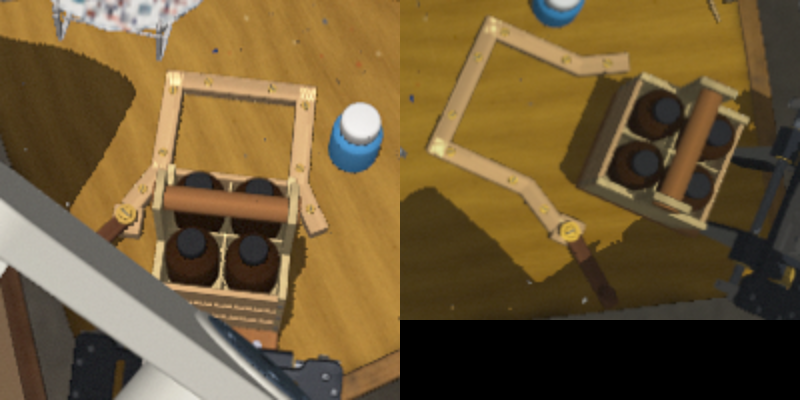

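Left half (side): the crate is upright and parallel to the berth. Right half (top): its base front-left corner is at (580,185), clear of the left flare at (545,200). I'll check the lateral position numerically.

```bash
python3 - <<'E'
from h import *
np.set_printoptions(precision=1,suppress=True)
T=lambda u,v,z: wb(onz("top",310+(u-400)/2,190+v/2,z))
print("front-left base",T(580,186,0),"rear-left",T(703,229,30))
print("handle ends",T(720,84,188),T(670,206,188))
print("flare ends",T(629,62,16),T(560,230,16))
r=[w("top",q["centre"]) for q in nets.landmark_of("top","bottle_a")]; print([wb(q) for q in r])
print([wb(w("top",q["centre"])) for q in nets.landmark_of("top","crate")[:1]])
E
```

```text
front-left base [-79.3  42.3   0. ] rear-left [-194.1   35.2   30. ]
handle ends [-124.6  -56.9  188. ] [-125.1   44.3  188. ]
flare ends [-74.  -81.8  16. ] [-76.6  88.3  16. ]
[array([-99.3, -31.6,  87.5]), array([-98.6,  17.6,  87.2]), array([-141.8,   15.9,   88.4]), array([-144. ,  -26.4,   90.6])]
[array([-121.9,   -4.4,   -1.3])]
```

Request:
jog_arm(increments=[60,4.7,-1,1.9,0.004,0.006,0.004,60,4.7,-1,1.9,0.003,0.006,0.003,60,4.7,-1,1.9,0.002,0.004,0.002,60,4.7,-1,1.9,0,0.002,0,60,4.7,-1,1.9,0,0.002,0,60,4.7,-1,1.9,0,0.002,0,60,4.7,-1,1.9,0,0,0,60,4.7,-0.5,1.9,0,0,0,60,4.7,0,1.8,0,0,0,60,4.7,0,1.8,0,0,0])

```text
time: 7.58
position: [523.2, -301.1, 95.8]
tcp_rot: [0.827, 0.537, 0.144, -0.085]
force: [-27.3, -31.8, 13.8]
gripper_width: 59.9
```

```bash
python3 m.py -79 0 11; python3 - <<'E'
from h import *
np.set_printoptions(precision=1,suppress=True)
eyes.camera("top")
print([wb(w("top",q["centre"])) for q in nets.landmark_of("top","bottle_a")])
print([wb(w("top",q["centre"])) for q in nets.landmark_of("top","crate")[:1]])
E
```

```text
turn [0.014 0.013 0.003] then shift [77.107 -1.329 30.284] | tip berth [-162.911   -2.552   12.704] F [-27.283 -31.785  13.804] t 7.5833 grip 59.91512649191504
[ 523.156 -301.061   95.779] [-0.67   0.615  1.792  0.441  0.857 -0.563]
[array([-60.8, -29. ,  89. ]), array([-106.5,  -24.4,   90.5]), array([-104.4,   21. ,   92. ]), array([-62.3,  18.6,  87.6])]
[array([-81.6,  -0.3,  -0.9])]
```

```bash
python3 - <<'E'
from h import *
im,_=eyes.camera("top"); cv2.imwrite("pics/t3.png",cv2.resize(im[190:340,310:510],(800,600),interpolation=cv2.INTER_CUBIC))
E
```

```text
(no output)
```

View pics/t3.png

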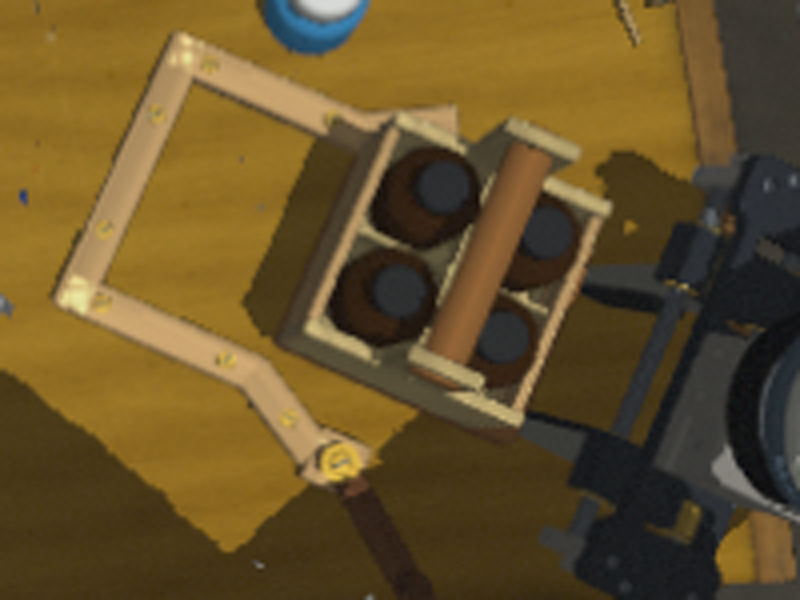

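Top view: the crate is upright and its front-left base corner is at (282,335). Its front-right corner presses on the right flare near the kink at (365,140).

```bash
python3 - <<'E'
from h import *
np.set_printoptions(precision=1,suppress=True)
T=lambda u,v,z: wb(onz("top",310+u/4,190+v/4,z))
print("FL base",T(280,336,0),"RL base top",T(517,437,30))
print("rim z134",T(404,116,134),T(309,326,134),T(609,208,134),T(519,421,134))
print("left kink inner",T(268,357,16),"right",T(362,152,16))
print("handle",T(545,150,197),T(440,375,197))
E
```

```text
FL base [-38.2  42.1   0. ] RL base top [-153.    42.9   30. ]
rim z134 [-38.8 -49.9 134. ] [-37.2  44.8 134. ] [-130.4  -49.2  134. ] [-130.    45.6  134. ]
left kink inner [-35.8  54.6  16. ] right [-37.9 -51.1  16. ]
handle [-87.1 -46.4 197. ] [-83.6  47.7 197. ]
```

Request:
jog_arm(increments=[60,0,-1,0,0,0,0,60,0,-2,0,0,0,0,60,0.5,-2,0.2,0,0,0,60,1,-2,0.4,0,0,0])

```text
time: 8.12
position: [516.8, -299.4, 96.8]
tcp_rot: [0.828, 0.536, 0.145, -0.084]
force: [-0.4, -6.3, -1.6]
gripper_width: 59.8
```

```bash
cat > c.py <<'E'
from h import *
np.set_printoptions(precision=1,suppress=True)
eyes.camera("top"); b=np.array([wb(w("top",q["centre"])) for q in nets.landmark_of("top","bottle_a") if q["p"]>.3])
print(b,b.mean(0))
print([wb(w("top",q["centre"])) for q in nets.landmark_of("top","crate")[:1]])
E
python3 m.py -79 0 11; python3 c.py
```

```text
turn [ 0.017  0.014 -0.   ] then shift [77.772  5.145 31.666] | tip berth [-164.071    3.607   13.759] F [-0.374 -6.325 -1.578] t 8.1167 grip 59.77083413088248
[ 516.796 -299.431   96.85 ] [-0.675  0.606  1.808  0.444  0.849 -0.569]
[[-104.    18.9   92.5]
 [ -58.2  -28.5   87.3]
 [ -58.8   19.5   91. ]] [-73.7   3.3  90.2]
[array([-79.8,  -1.7,  -3.4])]
```

Request:
jog_arm(increments=[60,2,-1.2,1.2,0.004,0.004,0,60,2,-1.2,1.2,0.004,0.004,0,60,2,-1.2,1.2,0.004,0.003,0,60,2,-1.2,1.2,0.004,0.003,0])

```text
time: 8.6
position: [517.1, -298.2, 96.7]
tcp_rot: [0.826, 0.538, 0.143, -0.085]
force: [-7.1, -14.5, 4.7]
gripper_width: 60.1
```

```bash
python3 m.py -79 0 11
```

```text
turn [0.013 0.016 0.004] then shift [76.592  5.339 31.114] | tip berth [-162.901    4.155   13.593] F [ -7.118 -14.482   4.738] t 8.6 grip 60.12724948790113
[ 517.146 -298.167   96.734] [-0.672  0.606  1.807  0.44   0.851 -0.568]
```

Request:
jog_arm(increments=[60,3,-3,1.5,0.004,0.004,0,60,3,-3,1.5,0.004,0.004,0,60,3,-3,1.5,0,0.003,0,60,3,-3,1.5,0,0.003,0])

```text
time: 8.93
position: [514.7, -288.0, 96.6]
tcp_rot: [0.826, 0.537, 0.147, -0.083]
force: [0.3, -6.7, 0.0]
gripper_width: 60.1
```

```bash
python3 m.py -79 0 11; python3 c.py
```

```text
turn [0.019 0.01  0.005] then shift [68.833 11.677 28.096] | tip berth [-154.154    9.981   13.567] F [ 0.317 -6.739  0.024] t 8.9333 grip 60.13449125973354
[ 514.741 -287.984   96.552] [-0.664  0.597  1.829  0.457  0.835 -0.576]
[[-50.2  23.5  82.6]
 [-92.4  25.9  90. ]
 [-53.7 -25.   88.7]
 [-95.9 -15.2  92.5]
 [282.8 262.4   2.9]] [-1.9 54.3 71.3]
[array([-72.7,   4.9,  -1. ])]
```

Request:
jog_arm(increments=[60,4.5,0,1.8,0.005,0.003,0.002,60,4.5,0,1.8,0.005,0.003,0.002,60,4.5,0,1.8,0.005,0.003,0,60,4.5,0,1.8,0.004,0,0,60,4.5,0,1.8,0,0,0,60,4.5,0,1.8,0,0,0])

```text
time: 9.58
position: [528.1, -265.5, 96.3]
tcp_rot: [0.826, 0.538, 0.144, -0.089]
force: [-5.0, -8.0, 3.2]
gripper_width: 60.1
```

```bash
python3 m.py -79 0 11; python3 c.py
```

```text
turn [0.006 0.009 0.003] then shift [44.545  8.618 18.953] | tip berth [-128.088    8.05    13.308] F [-5.048 -8.014  3.239] t 9.5833 grip 60.10201847721535
[ 528.091 -265.522   96.267] [-0.62   0.599  1.827  0.459  0.834 -0.534]
[[-23.   27.2  87.1]
 [-64.2  24.7  94.7]
 [-25.1 -24.6  90.1]
 [-71.7 -17.4  91.8]
 [-81.2  84.9  14.8]
 [152.1 248.3  -3.9]] [-18.8  57.2  62.4]
[array([-48.1,   6.5,  -2.3])]
```

Sliding freely now. The remaining stroke is about 48 mm.

Request:
jog_arm(increments=[60,4.5,0.3,1.8,0.003,0.003,0.002,60,4.5,0.3,1.8,0.003,0.003,0,60,4.5,0.3,1.8,0,0.003,0,60,4.5,0.3,1.8,0,0,0,60,4.5,0.3,1.8,0,0,0,60,4.5,0.3,1.8,0,0,0,60,4.5,0.3,1.8,0,0,0,60,4,0,1.6,0,0,0])

```text
time: 10.4
position: [545.5, -235.4, 96.1]
tcp_rot: [0.825, 0.539, 0.143, -0.09]
force: [-4.8, -8.6, 3.6]
gripper_width: 60.1
```

```bash
python3 m.py -79 0 11; python3 c.py
```

```text
turn [0.004 0.009 0.007] then shift [12.128  4.975  6.949] | tip berth [-93.48    4.618  13.129] F [-4.754 -8.632  3.589] t 10.4 grip 60.12860992848833
[ 545.479 -235.425   96.075] [-0.562  0.597  1.831  0.471  0.818 -0.492]
[[-31.3  20.6  92.3]
 [ 12.4  23.   87.1]
 [  9.3 -30.   87.5]
 [-36.3 -20.5  91.4]] [-11.5  -1.7  89.6]
[array([-13.3,   1.5,  -2.4])]
```

Request:
jog_arm(increments=[60,3.5,0,1.5,0.002,0.003,0.002,60,3.5,0,1.5,0.002,0.003,0.002,60,3,0,1.3,0,0,0,60,2.5,0,1,0,0,0,60,2.5,0,1,0,0,0])

```text
time: 10.97
position: [551.9, -223.4, 96.0]
tcp_rot: [0.825, 0.539, 0.143, -0.091]
force: [-12.5, -18.8, 8.8]
gripper_width: 59.9
```

```bash
python3 m.py -79 0 11; python3 c.py
```

```text
turn [0.002 0.008 0.006] then shift [-0.594  4.03   2.244] | tip berth [-79.869   3.812  13.076] F [-12.472 -18.824   8.764] t 10.9667 grip 59.922617639569566
[ 551.859 -223.418   96.005] [-0.539  0.597  1.831  0.476  0.812 -0.474]
[[ 21.8 -28.8  86. ]
 [-22.7 -20.6  91. ]
 [  2.8   2.8  -2. ]
 [ 23.6  18.8  89.3]
 [-18.9  21.6  94.1]] [ 1.3 -1.2 71.7]
[array([ 2.7,  4.2, -0.9])]
```

Request:
jog_arm(increments=[60,2.5,0,1,0,0,0,60,2.5,0,1,0,0,0,60,2.5,0,1,0,0,0])

```text
time: 11.37
position: [552.2, -222.5, 96.4]
tcp_rot: [0.825, 0.541, 0.139, -0.087]
force: [-12.8, -18.4, 9.0]
gripper_width: 60.0
```

```bash
python3 m.py -79 0 11
```

```text
turn [0.004 0.019 0.011] then shift [-1.632  4.07   2.3  ] | tip berth [-79.866   3.669  13.151] F [-12.78  -18.417   9.021] t 11.3667 grip 59.964326441478974
[ 552.212 -222.528   96.412] [-0.533  0.594  1.834  0.464  0.804 -0.464]
```

Seated: the tip holds at rear face x≈-70.5 under 24 N. Back off, rise and close the fingers.

Request:
jog_arm(increments=[60,-9.4,0,-3.4,0,0,0,60,-14,0,-5.1,0,0,0,60,-19,0,-6.8,0.004,0.01,0.005,60,-19,0,-6.8,0,0.01,0.005,0,-15,0,-30,0,0,0,0,0,0,-35,0,0,0,0,0,0,-35,0,0,0,0,0,0,-15,0,0,0,0,0,0,0,0,0,0])

```text
time: 12.12
position: [498.4, -335.1, 201.2]
tcp_rot: [0.825, 0.536, 0.147, -0.103]
force: [0.3, -1.0, -0.1]
gripper_width: 29.0
```

```bash
python3 m.py -134 160 80; python3 c.py; python3 - <<'E'
from h import *
np.set_printoptions(precision=1,suppress=True)
for n in("top","side"):
    im,_=eyes.camera(n)
    for t in("button_stud","button_pivot","berth"): print(n,t,[(round(q["p"],2),wb(w(n,q["centre"]))) for q in nets.landmark_of(n,t)[:1]])
E
```

```text
turn [-0.014 -0.011 -0.002] then shift [  51.619 -152.552   59.79 ] | tip berth [-202.018    8.643  118.886] F [ 0.317 -0.973 -0.106] t 12.1167 grip 29.001228706717743
[ 498.405 -335.076  201.223] [-0.744  0.486  1.722  0.38   1.097 -0.528]
[[ 24.5 -29.8  89.7]
 [ 23.2  20.4  87.9]
 [-20.2  19.5  91.2]
 [-23.9 -23.2  90.9]] [ 0.9 -3.3 89.9]
[array([ 2.2,  0.4, -2.9])]
top button_stud [(0.8, array([-133.4,  121.1,   42.5]))]
top button_pivot [(0.64, array([-78.2,  83.7,  19.4]))]
top berth []
side button_stud [(0.74, array([ 20. , -24.6,  90.6]))]
side button_pivot [(0.73, array([-86.7,  86. ,  16.9]))]
side berth []
```

Request:
jog_arm(increments=[0,0,-25,0,-0.014,-0.011,-0.002,0,5,-33,0,0,0,0,0,10,-33,0,0,0,0,0,10,-30,5,0,0,0,0,10,-20,15,0,0,0,0,10,-10,15,0,0,0,0,5,0,15,0,0,0,0,0,0,5,0,0,0,0,0,0,0,0,0,0])

```text
time: 13.42
position: [381.8, -206.0, 161.7]
tcp_rot: [0.825, 0.537, 0.145, -0.095]
force: [-1.1, 0.2, 0.2]
gripper_width: 0.3
```

```bash
python3 m.py -134 160 39
```

```text
turn [-0.002  0.001  0.002] then shift [-15.163   6.532  37.101] | tip berth [-132.485  166.743   79.034] F [-1.12   0.202  0.203] t 13.4167 grip 0.3272140943812013
[ 381.755 -205.952  161.742] [-0.704  0.32   2.125  0.449  0.853 -0.612]
```

Request:
jog_arm(increments=[0,-5,1,13,0,0,0,0,-5,1,12,0,0,0,0,-4,1,9,0,0,0,0,-1,1,3,0,0,0,0,0,0,0,0,0,0])

```text
time: 13.83
position: [387.8, -212.4, 121.9]
tcp_rot: [0.825, 0.538, 0.146, -0.093]
force: [-0.1, -0.6, 0.4]
gripper_width: 0.5
```

```bash
python3 m.py -134 80 39; python3 - <<'E'
from h import *
im,_=eyes.camera("top"); cv2.imwrite("pics/t4.png",cv2.resize(im[190:370,310:550],(800,600),interpolation=cv2.INTER_CUBIC))
E
```

```text
turn [0.002 0.002 0.004] then shift [ 1.719 78.343  0.804] | tip berth [-136.031  158.205   39.117] F [-0.107 -0.568  0.358] t 13.8333 grip 0.4654040716822477
[ 387.833 -212.434  121.861] [-0.706  0.406  2.128  0.488  0.771 -0.673]
```

View pics/t4.png

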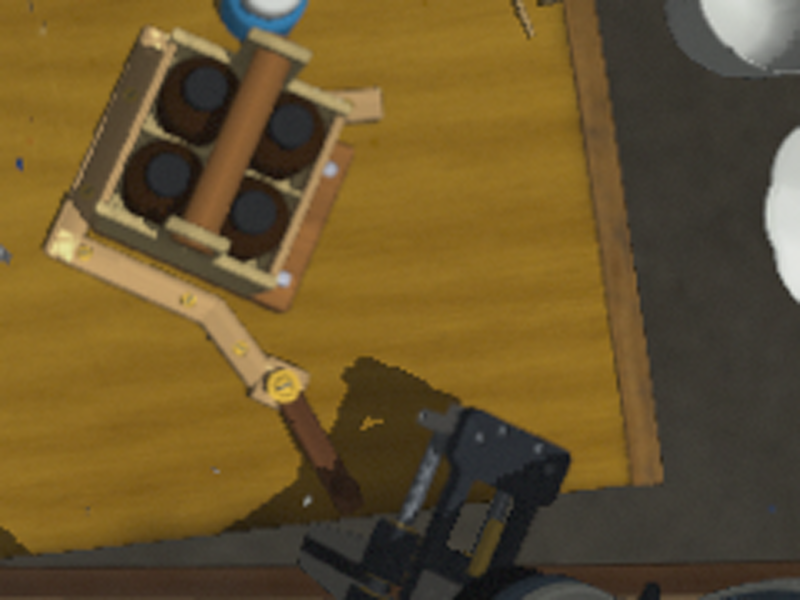

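Top view: the crate is against the stop. The stud is at (345,492) and the closed fingers at about (330,565), on its outer side. Push it toward the berth's -y.

Request:
jog_arm(increments=[0,0.4,4,0,0,0,0,0,0.4,4,0,0,0,0,0,0,4,0,0,0,0,0,0,4,0,0,0,0,0,0,4,0,0,0,0,0,0,4,0,0,0,0,0,0,4,0,0,0,0,0,0,4,0,0,0,0,0,0,4,0,0,0,0,0,0,4,0,0,0,0,0,0,4,0,0,0,0,0,0,4,0,0,0,0])

```text
time: 14.88
position: [436.5, -233.6, 124.6]
tcp_rot: [0.825, 0.539, 0.146, -0.093]
force: [-0.2, -0.6, -0.9]
gripper_width: 0.1
```

```bash
cat > b.py <<'E'
from h import *
np.set_printoptions(precision=1,suppress=True)
for n in("top","side"):
    eyes.camera(n)
    for q in nets.landmark_of(n,"button_stud")[:2]:
        p=wb(w(n,q["centre"])); print(n,round(q["p"],2),p,"angle",np.arctan2(-(p[0]+84),-(p[1]-84)))
E
python3 m.py -134 80 39; python3 b.py
```

```text
turn [0.002 0.002 0.005] then shift [ 0.338 25.303  3.17 ] | tip berth [-135.598  105.089   41.792] F [-0.206 -0.569 -0.859] t 14.8833 grip 0.12901814578153376
[ 436.486 -233.561  124.556] [-0.676  0.455  2.02   0.47   0.813 -0.613]
top 0.59 [23.5 20.1 87.2] angle -1.0343574637219444
top 0.54 [-147.1   87.5   40.3] angle 1.6265203399730943
side 0.7 [-145.8   83.4   39.5] angle 1.5606735514514976
side 0.38 [-23.9 -24.8  88.1] angle -0.5047803109366013
```

Request:
jog_arm(increments=[0,0.3,4,0.3,0,0,0,0,0.3,4,0.3,0,0,0,0,0.3,4,0.3,0,0,0,0,0.3,4,0.3,0,0,0,0,0.3,4,0.3,0,0,0,0,0.3,4,0.3,0,0,0,0,0.3,2,0.3,0,0,0,0,0,-8,0,0,0,0,0,0,-8,0,0,0,0,0,-14,-4,-5,0,0,0,0,-14,0,-5,0,0,0,0,-10,0,-3.6,0,0,0,0,0,0,0,0,0,0])

```text
time: 16.17
position: [424.9, -269.2, 122.8]
tcp_rot: [0.824, 0.539, 0.146, -0.094]
force: [-0.1, 1.0, 0.1]
gripper_width: 0.2
```

```bash
python3 m.py -178 37 39; python3 b.py
```

```text
turn [0.    0.001 0.007] then shift [-5.364 64.392 -0.766] | tip berth [-172.805  101.36    40.076] F [-0.055  0.963  0.113] t 16.1667 grip 0.17445874916352408
[ 424.89  -269.223  122.808] [-0.743  0.475  1.988  0.447  0.845 -0.658]
top 0.59 [-135.1   59.    41.8] angle 1.116098296125907
side 0.56 [-141.    57.1   42.3] angle 1.129020708005393
```

Request:
jog_arm(increments=[0,-5,15,0,0,0,0.005,0,0,18,0,0,0,0,0,0,14,0,0,0,0,0,0,8,0,0,0,0,0,0,0,0,0,0,0])

```text
time: 16.78
position: [476.4, -291.8, 120.9]
tcp_rot: [0.825, 0.538, 0.145, -0.096]
force: [-1.0, 0.1, -0.1]
gripper_width: 0.3
```

```bash
python3 m.py -101 30 39
```

```text
turn [-0.003 -0.001  0.004] then shift [67.384 15.14  23.682] | tip berth [-172.372   45.377   38.225] F [-1.029  0.107 -0.13 ] t 16.7833 grip 0.2738660258572068
[ 476.391 -291.849  120.9  ] [-0.712  0.538  1.869  0.435  0.89  -0.6  ]
```

Request:
jog_arm(increments=[0,4.2,0.9,1.5,0,0,0,0,4.2,0.9,1.5,0,0,0,0,4.2,0.9,1.5,0,0,0,0,4.2,0.9,1.5,0,0,0,0,4.2,0.9,1.5,0,0,0,0,4.2,0.9,1.5,0,0,0,0,4.2,0.9,1.5,0,0,0,0,4.2,0.9,1.5,0,0,0,0,4.2,0.9,1.5,0,0,0,0,4.2,0.9,1.5,0,0,0,0,4.2,0.9,1.5,0,0,0,0,4.2,0.9,1.5,0,0,0])

```text
time: 17.78
position: [517.2, -260.8, 123.0]
tcp_rot: [0.827, 0.54, 0.143, -0.068]
force: [2.9, -5.9, -3.6]
gripper_width: 0.6
```

```bash
python3 m.py -101 30 39; python3 b.py
```

```text
turn [0.04  0.033 0.012] then shift [24.454 -9.528 10.283] | tip berth [-130.26    16.941   39.419] F [ 2.883 -5.941 -3.623] t 17.7833 grip 0.6389118438811264
[ 517.198 -260.842  122.992] [-0.617  0.53   1.868  0.443  0.817 -0.52 ]
top 0.63 [-117.5   35.5   43.4] angle 0.6049505932534807
side 0.27 [278.6 258.6   1.3] angle -2.0195315234105466
```

Request:
jog_arm(increments=[0,-8,0,-3,0.02,0.016,0.006,0,-10,0,-3.6,0.02,0.016,0.006,0,0,-7,0,0,0,0,0,0,-7,0,0,0,0,0,0,0,0,0,0,0])

```text
time: 18.4
position: [495.4, -270.0, 123.8]
tcp_rot: [0.826, 0.537, 0.145, -0.095]
force: [-0.2, 0.8, -0.2]
gripper_width: 0.6
```

```bash
python3 m.py -101 28 39; python3 b.py
```

```text
turn [-0.     0.     0.001] then shift [40.352  8.635 16.952] | tip berth [-144.748   36.672   41.117] F [-0.176  0.798 -0.239] t 18.4 grip 0.6121973258465593
[ 495.429 -270.     123.821] [-0.662  0.534  1.868  0.445  0.879 -0.554]
top 0.74 [-119.1   33.2   42.6] angle 0.6042329221720363
side 0.58 [-23.4  22.6  89.4] angle -0.778393781727574
```

Request:
jog_arm(increments=[0,3.8,0.3,1.5,0,0,0,0,3.8,0.3,1.5,0,0,0,0,3.8,0.3,1.5,0,0,0,0,3.8,0.3,1.5,0,0,0,0,3.8,0.3,1.5,0,0,0,0,3.8,0,1.5,0,0,0,0,3.8,0,1.5,0,0,0])

```text
time: 19.18
position: [513.0, -243.8, 123.9]
tcp_rot: [0.826, 0.537, 0.146, -0.091]
force: [-0.2, -1.4, -0.2]
gripper_width: 0.6
```

```bash
python3 m.py -101 28 39; python3 b.py
```

```text
turn [0.005 0.003 0.003] then shift [11.122  3.282  6.397] | tip berth [-113.88    30.824   41.122] F [-0.189 -1.417 -0.172] t 19.1833 grip 0.6355617414416229
[ 512.959 -243.786  123.901] [-0.607  0.53   1.874  0.459  0.854 -0.515]
top 0.8 [-96.1  25.   42.2] angle 0.20191503296667251
```

Request:
jog_arm(increments=[0,3.8,0,1.6,0,0,0,0,3.5,0,1.5,0,0,0,0,2.5,0,1,0,0,0,0,2,0,0.8,0,0,0,0,2,0,0.8,0,0,0])

```text
time: 19.8
position: [519.0, -230.3, 123.1]
tcp_rot: [0.826, 0.537, 0.146, -0.091]
force: [-5.5, -10.4, 3.1]
gripper_width: 0.4
```

```bash
python3 m.py -101 28 39; python3 b.py
```

```text
turn [0.006 0.004 0.002] then shift [-2.467  3.266  0.574] | tip berth [-99.197  30.75   40.269] F [ -5.494 -10.387   3.134] t 19.8 grip 0.4321031771447429
[ 518.978 -230.308  123.076] [-0.581  0.528  1.881  0.466  0.841 -0.496]
top 0.75 [-84.1  21.8  41.2] angle 0.001684362290803707
```

Closed at its limit: angle about 0, with force at 12 N. Retreat clear and check.

Request:
jog_arm(increments=[0,-8,0,-3,0,0,0,0,-18,0,-6.8,0,0,0,0,-22,0,-8,0,0,0,0,-22,0,-15,0,0,0,0,-15,0,-30,0,0,0,0,0,0,-35,0,0,0,0,0,0,-35,0,0,0,0,0,0,-20,0,0,0,0,0,0,0,0,0,0,0,0,0,0,0,0,0])

```text
time: 20.83
position: [458.7, -356.4, 240.9]
tcp_rot: [0.826, 0.537, 0.145, -0.095]
force: [-1.1, 0.3, -1.1]
gripper_width: 0.6
```

```bash
python3 m.py -101 28 39; python3 b.py; python3 c.py; python3 - <<'E'
from h import *
im,_=eyes.camera("top"); cv2.imwrite("pics/t5.png",cv2.resize(im[190:340,310:510],(800,600),interpolation=cv2.INTER_CUBIC))
im,_=eyes.camera("side"); cv2.imwrite("pics/s5.png",im)
E
```

```text
turn [-0.003  0.001  0.001] then shift [ 88.53    7.016 159.104] | tip berth [-238.665   35.252  158.209] F [-1.125  0.29  -1.068] t 20.8333 grip 0.5962074039641732
[ 458.719 -356.433  240.923] [-0.811  0.413  1.734  0.35   1.158 -0.562]
top 0.76 [-84.1  22.9  42. ] angle 0.0012142660549723466
top 0.62 [281.2 257.1   2.7] angle -2.0135090328488428
side 0.55 [-85.9  22.3  42.9] angle 0.030869451510327873
side 0.45 [15.8 17.9 87.3] angle -0.9856802730523951
[[ 25.7  21.   86.3]
 [-18.   18.9  89.6]] [ 3.8 20.  88. ]
[array([ 2.4,  1.7, -3.8])]
```

View pics/t5.png

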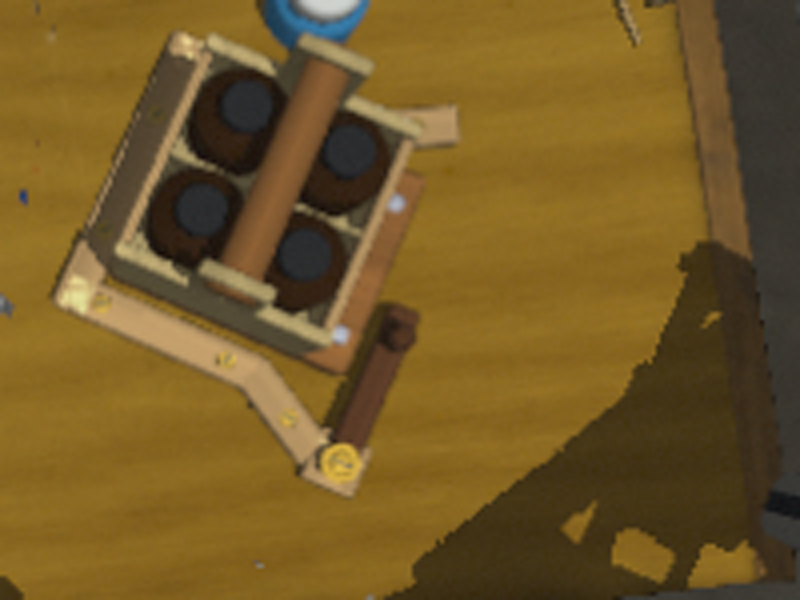

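View pics/s5.png

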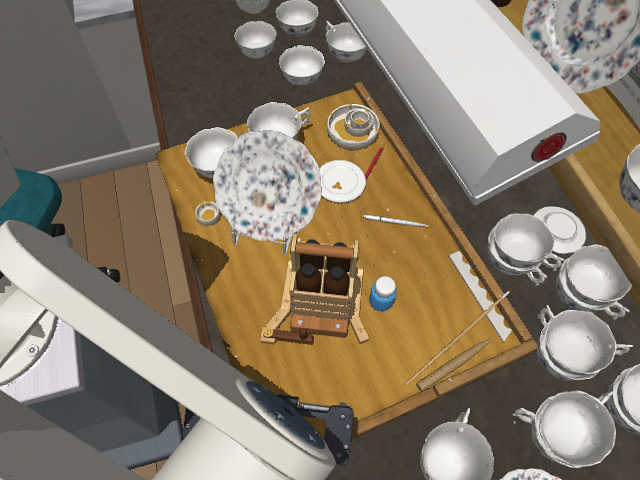

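Both views show the crate upright in the berth with four bottles and the bar parallel behind the base board (stud at (400,328) in the crop). The jar and the other things are unmoved.

```bash
python3 -c "
from bench import manip
print(manip.get_state()['qd']); print(manip.hand_in())"
```

```text
[-0.00187163 -0.00542694 -0.00405722 -0.00050968  0.00104131  0.00013183]
the job is handed in; nothing more can be done
None
```

The crate stands home in its berth and the turn-button is closed across behind the base board. I handed the job in at about 21 s of the 61 s allowed.

- **Crate:** I pushed it in low at the base board with two fingertips. On the way it jammed briefly on the right-hand flare, with the force reaching about 44 N through the fingertips. I freed it by moving the tool sideways as well as forward. At the end stop it held still under about 24 N.
- **Button:** I pushed it round by its stud with the closed fingertips, first from the side and then from behind. Partway through the second push the stud slipped to a corner of the fingers, so I backed off and re-centred. It stopped at its limit with about 12 N on it.
- **Last checks:**
  - The crate's origin reads about 2 to 3 mm from home in x and y, within the measuring error.
  - The button angle reads 0.00 rad from the top camera and 0.03 rad from the side camera.
  - All four bottles are standing, the jar and the other things look unmoved, and the arm is clear.
- **Disagreements:** The network found only two of the four bottles in the last top picture, although all four show there. Some of its lower-scored stud detections were clearly false, and I ignored them.

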